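# Feel the gap under the loaded presser plate with a taper gauge

### The arm

A 7-joint arm with a two-finger parallel gripper is mounted at the origin on the work surface. World frame = base frame: x ahead of the robot, y to its left, z up, the work surface at z = 0. Lengths are in m, angles in rad, forces in N, time in s.
With the tool pointing down it reaches from about 0.425 to 0.875 m from the base axis. Payload 4.7 kg.
Tool frame: the origin (TCP) lies midway between the tips of the shut fingers; the grasp point (between the pads) lies 19 mm behind it; z points along the fingers, y is the line along which they close (so a half turn about z gives the same grasp; the last joint's range is limited). The gripper opens to 87 mm and grips with 3 to 60 N. Pads are 19 mm wide; open, the fingers measure 117 mm over their backs; the gripper's body (75 mm by 190 mm) begins 51 mm behind the grasp point.
Start: joints at [-1.31, 0.321, -0.07, 1.45, 0.023, 1.371, -0.057], TCP at [0.159, 0.63, 0.223] pointing down, gripper open.
Joint ranges: [-2.86, 2.86], [-0.3, 2.09], [-1.38, 1.24], [0.06, 2.45], [-1.56, 4.7], [0.09, 2.05], [-2.69, 2.69]. Speed limits (rad/s): [2.57, 2.57, 3.14, 3.14, 3.14, 3.14, 3.14].

### API

Orientations are given as a unit quaternion [w, x, y, z].
In Python, from cell import r, effector, vision, job, monitor gives the robot as it stands. Calls block until the motion is done:
- r.goto(position, orientation): joint-space move of the TCP to a pose.
- r.move_l(position, rotation=None, vel=0.15): straight line of the TCP; rotation=None keeps the orientation; vel is the mean speed in m/s.
- r.movej(angles): joint-space move.
- effector.move_gripper(opening, squeeze=None): finger opening in m; squeeze is the grip in N (None keeps the last); returns when the fingers have stopped.
- r.wait(seconds).
- r.inverse_kinematics(position, orientation): joint angles nearest the present ones, or None.
- vision.capture(name): name is "side" or "top"; returns a dict with "frame" (384x512x3 uint8, red, green, blue), "depth" (384x512 float32, m along the optical axis (not along the pixel's ray), 0 where there is no reading), "mtx" (3x3 intrinsics, pixels), "eye" and "orientation" of the camera in the world. Camera axes: x right, y down, z forward; pixel columns grow to the right and rows downward; lengths in m; the calibration is good to about 2 mm. A picture is of the moment at which its call begins.
A pose or a line that the arm cannot do raises r.PlanningError and nothing moves.
- job.finish_job(): hands the job in; it is judged then, once.
Readings, each from a call of its own:
- monitor.current_time_s(): time.
- monitor.current_joints(): joint angles.
- monitor.current_qvel(): joint speeds.
- monitor.current_effort(): joint torques, N m.
- monitor.current_position(): TCP position.
- monitor.current_ee_rot(): TCP orientation.
- monitor.current_wrist_force(): force on the tool from outside, world axes, zero at the start.
- monitor.current_torque(): the same for the moment, N m.
- monitor.current_width(): finger opening in m.
- monitor.current_finger_force(): force on a finger pad.
Only numpy, scipy, OpenCV 4.12 (cv2) and the standard library are available. Lean on these libraries where they do the work, as an engineer would, in place of code of your own. Each camera call takes 0.05 s, during which the arm holds its last target. There are 200 camera calls.

### The job

Thread the larger steel ring weight onto the post of the gap rig so that it sits down on its seat, and let it go. Then take the taper gauge by its wooden grip and, from the open ledge side, slide it thin end first, flat on the lower plate, into the gap until it drags snugly between both plates and takes the load of the upper plate, lifting it by no more than 3 mm. Finish still holding the gauge by its grip, still, at that depth, so that I can read it off; leave everything else on the table where it is.

Things in the scene. Friction and masses are not known exactly. Their poses are not given: they have to be found in the camera images.
- weight_mid (a point): Centre of the larger steel ring weight lying flat on the table: dark steel, 54 mm outside diameter, 18 mm bore, 30 mm high, 0.36 to 0.54 kg. The point lies on its axis, 15 mm above its underside; z along the axis. (The smaller ring, 7 mm bore, is a bystander and does not fit the post.)
- gauge: The taper gauge, about 0.13 kg: a steel wedge blade lying flat, 22 mm wide, 135 mm long overall, flat underneath, with a brown wooden block grip standing on its thick rear end. Origin on the underside, 47.5 mm ahead of the grip's middle. x points along the blade to the thin nose, y across, z up.
- gauge_grip (a point): Middle of the gauge's wooden grip, 30 mm above the gauge's underside. The grip is 40 mm long (x), 14 mm thick (y: pinch it along y), and stands from 10 to 48 mm above the underside (below it 22 mm wide steel). Axes as gauge.
- gauge_nose (a point): Middle of the gauge's thin front edge, at its underside: 115 mm ahead (+x) of gauge_grip, 30 mm below it. The blade is 2 mm thick here and thickens evenly by 1 mm per 12 mm back, to 9.5 mm thick 90 mm back; the wooden grip begins 95 mm back. Axes as gauge.
- ledge (a point): Mouth of the rig's gap: point on top of the lower steel plate, straight below the middle of the upper (presser) plate's front lower edge. x points level into the gap, y across, z up. The lower plate is 66 mm wide; its open ledge reaches 30 mm in front (-x); beyond it the wooden base, 14 to 17 mm lower, reaches 15 mm more. Set firmly 34 to 37 mm above the table, different each time.
- edge (a point): Middle of the front lower edge of the upper (presser) plate, straight above ledge: its height above ledge is the gap, 3.5 to 6.5 mm at first. The aluminium plate is 60 mm deep (from this edge along the ledge's x), 116 mm wide, 10 mm thick, and slides freely up and down on two guide pins 47 mm left and right of its middle, pin tops 8 mm above it.
- seat (a point): Seat for the ring weight: centre of the top of a round boss (26 mm diameter, 10 mm high) on the middle of the presser plate, 30 mm behind edge (+x) and 20 mm above it. From here a steel post, 10 mm diameter, stands up 50 mm, pointed over its last 6 mm. A seated ring rests on the boss, its centre 15 mm above this point. z up.
- presser (a joint): Height of the presser plate above its resting stop, m (0 at rest, up to 0.012). It weighs 0.2 kg without the ring; a wedge under it must lift plate and ring (5 to 8 N), and drags lightly on both plates, which are polished (friction about 0.3).
- weight: The larger ring weight; origin at the centre of its underside.
- small_weight: Bystander, to be left alone: small steel ring, 38 mm diameter, 18 mm high, 7 mm bore; origin at the centre of its underside.
- straight_strip: Bystander, to be left alone: straight flat wooden strip without a grip, 160 x 25 x 6 mm, along x; origin at the centre of its underside.
- screwdriver: Bystander, to be left alone: screwdriver lying along x; origin in the middle of its length, at its underside.
- glue_jar: Bystander, to be left alone: closed white glue jar, 60 mm diameter, 70 mm high; origin at the centre of its underside.
- sanding_block: Bystander, to be left alone: cork sanding block 70 x 45 x 29 mm; origin at the centre of its underside.
- tub: Bystander, to be left alone: open white tub, 72 mm diameter, 65 mm high; origin at the centre of its underside.
Not all that is in view belongs to the job. What is shaped like the part that bears ledge but red is not meant.

How it is judged:
On the way, in this order (a step that is already met when the one before it is completed fails the run):
1. the ring weight is threaded onto the post, sits on its seat and is released (horizontal distance between weight_mid and seat below 0.006 m and z of weight_mid in the frame of seat between 0.011 and 0.019 m and angle between weight_mid's own z axis and vertical below 0.15 rad and contact force between the fingers and weight below 0.05 N), for 0.2 s.
2. the gauge is wedged snugly between the loaded plates (all of step 1 and contact force between gauge and presser above 2.5 N and contact force between gauge and lower above 0.3 N and value of joint presser below 0.0033 m and x of gauge_nose in the frame of ledge above 0.008 m and x of gauge_grip in the frame of ledge below -0.01 m and y of gauge_nose in the frame of ledge between -0.022 and 0.022 m and angle between the x axis of gauge_nose and the x axis of ledge, either way round below 0.2 rad and angle between gauge_nose's own z axis and vertical below 0.15 rad), for 0.2 s.
At the end, for the whole second after the job is handed in: Ring seated on its post (6 mm), let go. Gauge in the gap from the ledge side, nose over 8 mm in, straight 0.2 rad, flat 0.15 rad, pinched: over 2.5 N on the upper, 0.3 N on the lower plate, upper plate lifted under 3.3 mm; held by the fingers (over 2 N), still, fingers off the upper plate (all of step 2 and contact force between the fingers and gauge above 2 N and linear speed of gauge below 0.01 m/s and contact force between the fingers and presser below 0.1 N); the arm keeps its last pose, push and grip.
It fails at once if a bystander is moved more than 40 mm (distance of any of small_weight, straight_strip, screwdriver, glue_jar, sanding_block, tub from where it was at the start of the episode above 0.04 m).
It also fails if it takes over 64 s, if anything falls off the work surface, if the arm or the gripper's body presses on something with over 40 N, if the wrist force passes 120 N, or if a joint passes its speed limit or range.

## Working session

There is one attempt and no reset: what is moved stays moved. The work goes in short steps, each a Python script; the robot and the scene stay as the last script left them, time stands still between calls to the robot, and variables do not carry over. Pictures are saved under pics/ and viewed, at most 10 in all, crops included, and the job is handed in when it is done.

```bash
ls; mkdir -p pics
cat > h.py <<'E'
import numpy as np, cv2
from cell import r, effector, vision, job, monitor
from scipy.spatial.transform import Rotation as R
def mat(q): return R.from_quat([q[1],q[2],q[3],q[0]]).as_matrix()
def cloud(c):
    K=c["mtx"];v,u=np.mgrid[:384,:512];d=c["depth"]
    p=np.stack([(u-K[0,2])/K[0,0]*d,(v-K[1,2])/K[1,1]*d,d],-1)
    return p@mat(c["orientation"]).T+np.array(c["eye"])
def ray(c,u,v):
    K=c["mtx"];return mat(c["orientation"])@np.array([(u-K[0,2])/K[0,0],(v-K[1,2])/K[1,1],1])
def onz(c,u,v,z):
    d=ray(c,u,v);e=np.array(c["eye"]);return e+d*(z-e[2])/d[2]
def proj(c,p):
    q=mat(c["orientation"]).T@(np.array(p)-c["eye"]);q=c["mtx"]@q;return q[:2]/q[2]
def down(yaw): # tool z down, tool y axis along direction yaw+90deg
    q=(R.from_euler('z',yaw)*R.from_euler('x',np.pi)).as_quat();return [q[3],q[0],q[1],q[2]]
def save(c,n,box=None,s=1.5):
    f=c["frame"][...,::-1]
    if box: f=f[box[1]:box[3],box[0]:box[2]]
    cv2.imwrite("pics/"+n,cv2.resize(f,None,fx=s,fy=s,interpolation=cv2.INTER_CUBIC))
E
python3 - <<'E'
from h import *
import pickle
for n in("top","side"):
    c=vision.capture(n);save(c,n+"0.png");pickle.dump(c,open(n+"0.pkl","wb"));print(n,c["eye"],c["mtx"],mat(c["orientation"]))
print(monitor.current_time_s(),monitor.current_ee_rot(),monitor.current_width())
E
```

```text
pics
top [0.3771432  0.01082875 1.25592764] [[456.31863822   0.         250.33892697]
 [  0.         456.31863822 187.86737763]
 [  0.           0.           1.        ]] [[-0.02910132 -0.99712814  0.06991838]
 [-0.999571    0.02926127  0.00126432]
 [-0.00330659 -0.06985159 -0.99755191]]
side [ 0.40113636 -0.75302951  0.4892307 ] [[346.73763799   0.         254.31958043]
 [  0.         346.73763799 189.24700697]
 [  0.           0.           1.        ]] [[ 0.99936871  0.0114519   0.03363096]
 [-0.02372062 -0.48963522  0.87160466]
 [ 0.02644844 -0.87185217 -0.48905447]]
0.1 [-8.22154664e-05  1.23071281e-01  9.92397449e-01 -8.69959078e-04] 0.08697714170943108
```

View pics/top0.png

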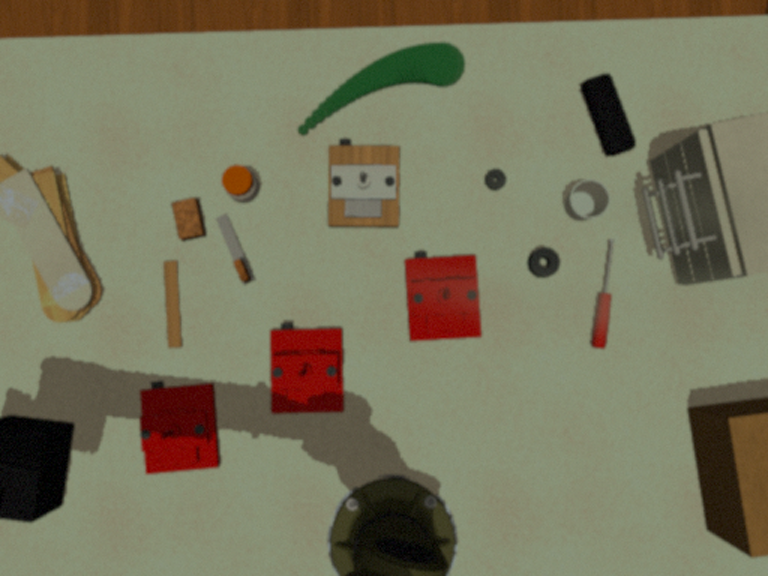

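View pics/side0.png

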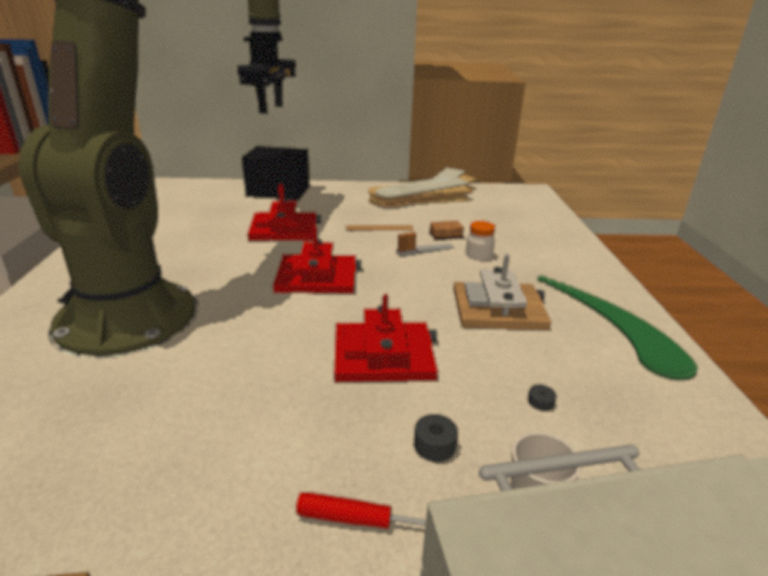

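The top view (1.5x) shows the real rig, wood and grey, at (365,187) with its ledge towards the robot. Three red rigs at (443,297), (307,369) and (180,428) are decoys.

- **Rings:** the larger is at (543,262) and the smaller, a bystander, at (495,180).
- **Gauge:** its grey blade runs from the nose at (222,217) to a brown grip at (244,272). The strip at (173,303) and the screwdriver at (605,300) don't fit the description.

I'll measure these and confirm with a crop.

Run:
```python
from h import *
import pickle
t=pickle.load(open("top0.pkl","rb"));s=pickle.load(open("side0.pkl","rb"))
f=t["frame"][...,::-1]
a=cv2.resize(f[90:200,100:275],None,fx=4.4,fy=4.4,interpolation=cv2.INTER_CUBIC)[:484,:770]
cv2.imwrite("pics/crop1.png",a)
P=cloud(t);Ps=cloud(s)
np.set_printoptions(precision=4,suppress=True)
# rings
g=cv2.cvtColor(t["frame"],cv2.COLOR_RGB2GRAY)
for (u,v) in((362,174),(330,120)):
    m=(g<80).astype(np.uint8);w=np.zeros_like(m);w[v-18:v+19,u-18:u+19]=m[v-18:v+19,u-18:u+19]
    cs,_=cv2.findContours(w,cv2.RETR_EXTERNAL,cv2.CHAIN_APPROX_NONE);c=max(cs,key=cv2.contourArea)
    z=np.median(P[...,2][w>0]);print("ring",cv2.minEnclosingCircle(c),cv2.fitEllipse(c),z,"depth mean",P[w>0].mean(0))
# depth heights around
z=P[...,2]
print("table z",np.median(z[60:80,120:180]),"side table",np.median(Ps[260:280,100:200,2]))
print("rig z");print((z[92:156:2,214:272:3]*1000).round().astype(int))
print("gauge z");print((z[138:194:2,140:174:2]*1000).round().astype(int))
```

```text
ring ((361.90625, 174.6875), 10.445503234863281) ((361.755126953125, 174.48178100585938), (19.13224983215332, 20.29600715637207), 75.37479400634766) 0.029735432888910562 depth mean [ 0.4899 -0.2877  0.0349]
ring ((329.6910095214844, 119.27528381347656), 6.811562538146973) ((329.59814453125, 119.25823974609375), (12.658647537231445, 12.856236457824707), 50.38516616821289) 0.017690867874446736 depth mean [ 0.6448 -0.2093  0.0256]
table z -0.0006274236343214445 side table -0.00034262883841870706
rig z
[[   2   -1    3    4   -3   26   17    0    3   -6    3   -5    0   -1
    -1   -5    4   -2    5    1]
 [  -4    3    0   -3   13   24   19   -2    4   -4    1    0    5    0
     2   -1   -3   -1   -1    0]
 [  -2    2   19   18   19   21   17   18   18    0   -1    0   -2    2
     3    3    5   -1   -1    4]
 [   2   -4   21   19   19   19   19   22   26 1256   17   21   21   17
    18   18   19   18    3    0]
 [  -3   -6   20   17   21   19   20   20   21   23   21   21   21   20
    22   18   19   19    1   -1]
 [   1    3   18   22   23   23   18   23   21   24   20   22   16   20
[... 3585 characters left out ...]
 2 -2 -2  4  2 -7  0  6 11 10  8  7 -1 -4  1  4  0]
 [ 1  0  2 -2 -2  1 -3  3 11  7  9  8 -1 -4 -2 -2 -2]
 [-2  0  3 -4  0  1  3 -4  8  5 11  3  1  4 -2  1  3]
 [ 1 -1 -3 -1 -5 -1  1  0 47 48 50 23 10 -3 -2 -1  0]
 [ 3  1  4 -1  4  2 -2 -1 48 46 46 41  8  1  5  3 -3]
 [-3  4  4 -4  1 -2 -3 -5 -3 49 48 48 18 14  1  3 -3]
 [-1  0  2  3 -1  1  4 -1 -1 49 47 48 38 10  2 -4  2]
 [ 2 -1  3 -5 -4 -2 -4  0 -1 -1 47 43 47 10  5  1 -5]
 [ 5  0  0 -2  2 -6 -1 -2  3 -5 48 49 50 28  7 -3  4]
 [ 2 -3  1  1 -4 -4  0  2  0  0  0 46 39 28  8  0  1]
 [-6 -1 -1 -1 -1 -1 -1  0 -2 -3 -3 12  4  0  1 -1  1]
 [-5 -1 -3  2 -5 -1  1 -2 -4  1  3 -3 -1 -6 -4 -2 -6]
 [ 2  1 -3 -3 -4 -2  2 -2  0  1 -2  4 -1  1  2 -3 -2]]
```

View pics/crop1.png

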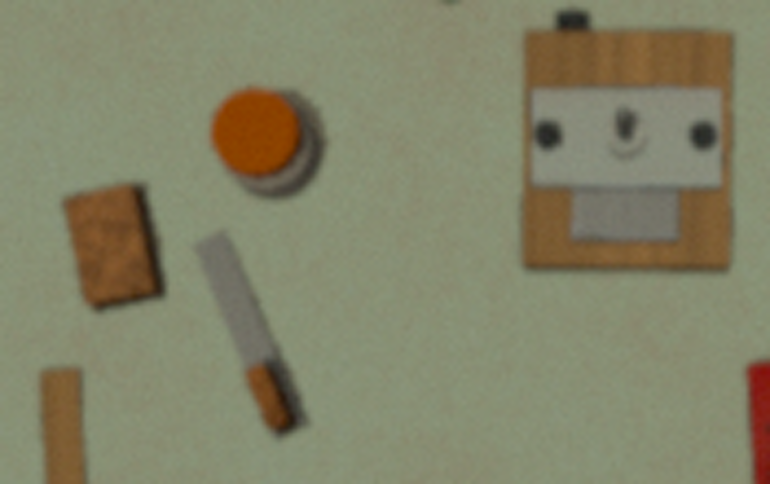

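The crop confirms the gauge, with its nose at crop (212,238) and grip at (272,398). It also confirms the wood and grey rig, with the ledge at (625,213). Next I'll measure poses.

```bash
cat >> h.py <<'E'
def rect_on(c,m,z):
    cs,_=cv2.findContours(m.astype(np.uint8),cv2.RETR_EXTERNAL,cv2.CHAIN_APPROX_NONE);k=max(cs,key=cv2.contourArea)[:,0]
    w=np.array([onz(c,u,v,z)[:2] for u,v in k],np.float32)
    (cx,cy),(a,b),_=rr=cv2.minAreaRect(w);bx=cv2.boxPoints(rr);e=[bx[1]-bx[0],bx[2]-bx[1]];L=max(e,key=np.linalg.norm)
    return np.array([cx,cy]),sorted([a,b]),np.degrees(np.arctan2(L[1],L[0]))%180
def mask(shape,cond,box):
    m=np.zeros(shape,bool);u0,v0,u1,v1=box;m[v0:v1,u0:u1]=cond[v0:v1,u0:u1];return cv2.medianBlur(m.astype(np.uint8),3)>0
def platez(c,P,xy,hw=(.025,.045)):
    z=P[...,2];m=(abs(P[...,0]-xy[0])<hw[0])&(abs(P[...,1]-xy[1])<hw[1])&(z>.04)&(z<.062)&(np.hypot(P[...,0]-xy[0],P[...,1]-xy[1])>.02)
    return np.median(z[m]),z[m].mean(),m.sum()
E
python3 - <<'E'
from h import *
import pickle
np.set_printoptions(precision=4,suppress=True)
t=pickle.load(open("top0.pkl","rb"));s=pickle.load(open("side0.pkl","rb"))
P=cloud(t);z=P[...,2];hsv=cv2.cvtColor(t["frame"],cv2.COLOR_RGB2HSV);S=hsv[...,1].astype(int);V=hsv[...,2]
sh=z.shape
zm=cv2.medianBlur(z.astype(np.float32),5)
pm=mask(sh,(zm>.043)&(zm<.13),(214,105,272,140))
print("plate",rect_on(t,pm,.051))
# colour-based plate + ledge
B=(100,88,275,160)
print("S/V plate,ledge,wood,table",[hsv[y,x] for y,x in((125,236),(139,242),(146,240),(160,240),(158,154),(180,162))])
gs=mask(sh,(S<25),(218,105,270,150));print("grey plate+ledge n",gs.sum())
wood=mask(sh,(zm>.01),(214,95,272,154));print("base",rect_on(t,wood&(P[...,2]<.4),.019))
lm=mask(sh,(zm>.028)&(zm<.06),(225,133,260,148));
print("ledge rect",rect_on(t,mask(sh,(zm>.028)&(zm<.044),(225,130,260,150)),.036))
xy,_,_=rect_on(t,pm,.051);print("platez",platez(t,P,xy))
lz=z[134:143,232:252];print("ledgez",np.median(lz),lz.mean())
# post
p=P[(z>.085)&(z<.2)&(np.hypot(P[...,0]-xy[0],P[...,1]-xy[1])<.03)];print("post pts",p)
# rings at top height
for u,v,h in((361.83,174.58,.029),(329.64,119.26,.018)):print("ring",onz(t,u,v,h))
# gauge: grip by height, blade by colour
gm=mask(sh,zm>.03,(148,168,172,192));print("grip",rect_on(t,gm,.048),gm.sum())
bm=mask(sh,(S<35),(140,138,170,178));print("blade",rect_on(t,bm,.005),bm.sum())
gb=(gm|bm)
Ps=cloud(s)
c2=Ps[(Ps[...,2]>.034)&(Ps[...,2]<.06)&(np.hypot(Ps[...,0]-.47,Ps[...,1]-.25)<.06)];print("side grip pts",len(c2),c2.mean(0),c2.min(0),c2.max(0))
p=Ps[(Ps[...,2]>.075)&(Ps[...,2]<.14)&(np.hypot(Ps[...,0]-xy[0],Ps[...,1]-xy[1])<.03)];print("side post",p.mean(0),len(p))
p=Ps[(Ps[...,2]>.02)&(np.hypot(Ps[...,0]-.49,Ps[...,1]+.29)<.04)];print("side ring",p.min(0),p.max(0))
for pt,yaw in(([.487,-.287,.1],90),([.487,-.287,.1],-90),([.64,.04,.14],90),([.64,.04,.14],-90)):
    q=r.inverse_kinematics(pt,down(np.radians(yaw)));print(pt,yaw,q)
E
```

```text
plate (array([0.6415, 0.0295]), [0.05959842726588249, 0.11249883472919464], np.float32(88.286224))
S/V plate,ledge,wood,table [array([ 39,  30, 138], dtype=uint8), array([ 25,  26, 118], dtype=uint8), array([ 17, 147, 123], dtype=uint8), array([ 39,  48, 143], dtype=uint8), array([ 24,  34, 114], dtype=uint8), array([ 13, 191,  99], dtype=uint8)]
grey plate+ledge n 38
base (array([0.6446, 0.0302]), [0.126755952835083, 0.15290234982967377], np.float32(178.30322))
ledge rect (array([0.5996, 0.0296]), [0.03001813031733036, 0.07299376279115677], np.float32(88.29561))
platez (np.float64(0.05045314968369996), np.float64(0.05063394869414836), np.int64(444))
ledgez 0.03667859239181159 0.036615631662577586
post pts [[0.6485 0.0307 0.1019]
 [0.6477 0.0281 0.1052]
 [0.6446 0.0332 0.1078]
 [0.6451 0.0307 0.1056]
 [0.6437 0.0281 0.1111]
 [0.6454 0.0256 0.1035]
 [0.6429 0.0334 0.1042]
 [0.6411 0.0307 0.1119]
 [0.6421 0.0282 0.107 ]
 [0.6417 0.0256 0.1085]
 [0.6408 0.0335 0.102 ]
 [0.64   0.0309 0.1053]
 [0.6393 0.0283 0.108 ]
 [0.6408 0.0258 0.101 ]
 [0.6404 0.0337 0.0922]
 [0.6386 0.031  0.1   ]

[... 170 characters left out ...]
([0.4917, 0.2507]), [0.015389334410429, 0.03837936371564865], np.float32(25.428375)) 83
blade (array([0.5555, 0.279 ]), [0.02078738808631897, 0.08486448228359222], np.float32(22.508995)) 203
side grip pts 67 [0.4893 0.2495 0.0422] [0.4705 0.2409 0.034 ] [0.5094 0.2605 0.049 ]
side post [0.6408 0.0287 0.0932] 46
side ring [ 0.4636 -0.3185  0.02  ] [ 0.5166 -0.2652  0.0321]
[0.487, -0.287, 0.1] 90 [-0.2672  0.3201  0.8848  1.8384 -0.2751  1.1116  0.7164]
[0.487, -0.287, 0.1] -90 [-0.4024  0.39    1.0713  1.8417 -0.3772  1.1341 -2.3401]
[0.64, 0.04, 0.14] 90 [-0.5912  0.3972  0.6224  1.5991 -0.2422  1.2236  0.0772]
[0.64, 0.04, 0.14] -90 [ 0.7254  0.6453 -1.18    1.5491  0.6053  1.3574  2.6269]
```

Run:
```python
from h import *
q=down(np.pi/2)
r.goto([.490,-.290,.16],q)
r.move_l([.490,-.290,.008],vel=.12)
effector.move_gripper(.04,25)
print(monitor.current_width(),monitor.current_finger_force(),monitor.current_position())
r.move_l([.490,-.290,.18],vel=.12)
print(monitor.current_width(),monitor.current_wrist_force(),monitor.current_time_s())
r.goto([.6415,.0295,.19],q)
print(monitor.current_position(),monitor.current_time_s())
s=vision.capture("side");t=vision.capture("top")
a=s["frame"][130:240,280:390][...,::-1];b=t["frame"][60:170,190:300][...,::-1]
cv2.imwrite("pics/chk.png",cv2.resize(np.hstack([a,b]),None,fx=3.6,fy=3.6,interpolation=cv2.INTER_CUBIC))
P=cloud(s);p=P[(P[...,2]>.075)&(P[...,2]<.118)&(np.hypot(P[...,0]-.6415,P[...,1]-.0295)<.03)];print("post",p.mean(0),len(p))
p=P[(P[...,2]>.165)&(P[...,2]<.225)&(np.hypot(P[...,0]-.6415,P[...,1]-.0295)<.045)];print("ring",p.min(0),p.max(0))
```

```text
0.0524085212429407 24.999992343687154 [ 0.49023883 -0.28999023  0.00808417]
0.05210340036606412 [ 0.26230321 -0.65100257 -3.8200539 ] 7.2
[0.64110002 0.02636084 0.19023039] 8.525
post [0.64071297 0.02863806 0.09345746] 47
ring [ 0.60306901 -0.00407631  0.1814845 ] [0.67798877 0.04801998 0.22496677]
```

View pics/chk.png

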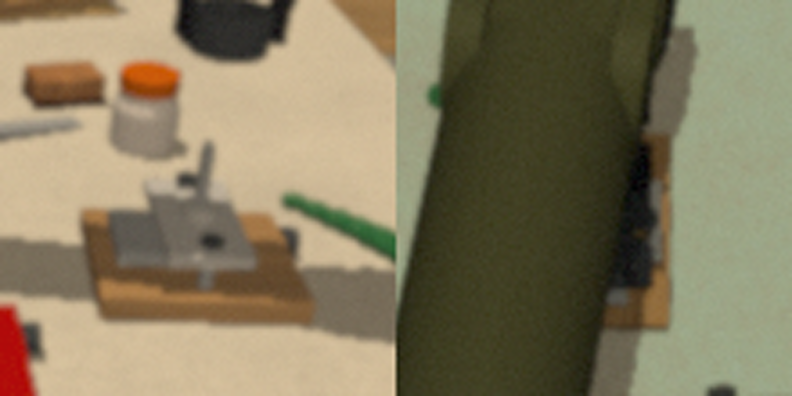

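The ring is gripped and held above the post (left half: ring near (235,25), post tip at (207,148)). Next I'll compare ring and post in the side view alone after settling.

```bash
cat > m.py <<'E'
from h import *
def meas(zt):
    s=vision.capture("side");P=cloud(s);near=np.hypot(P[...,0]-.6415,P[...,1]-.0295)<.05
    x,y,z=P[...,0],P[...,1],P[...,2]
    g=cv2.cvtColor(s["frame"],cv2.COLOR_RGB2GRAY)
    m=near&(z>.075)&(z<.108);yp=np.median(y[m]);xp=np.median(x[m])
    m2=near&(z>zt-.006)&(z<zt+.016)&(abs(x-xp)<.012)&(y<.03)
    print("post front",xp,yp,m.sum(),"ring front y",np.median(y[m2]),y[m2].std(),m2.sum(),"pos",monitor.current_position(),monitor.current_time_s())
    m3=near&(z>zt-.006)&(z<zt+.016)&(y<.03)
    # fit circle R=27 to ring front points
    from scipy.optimize import least_squares
    q=P[m3][:,:2]
    f=least_squares(lambda c:np.hypot(*(q-c).T)-.027,[xp,.03],loss='soft_l1',f_scale=.002);print("ring centre",f.x)
    q=P[m][:,:2];f=least_squares(lambda c:np.hypot(*(q-c).T)-.005,[xp,.035],loss='soft_l1',f_scale=.002);print("post centre",f.x)
E
python3 - <<'E'
from m import *
r.wait(.2);print(monitor.current_position())
r.move_l([.6415,.0295,.14],vel=.12);r.wait(.3)
for i in range(3): meas(.14)
E
```

```text
[0.64140687 0.02834522 0.1902075 ]
post front 0.6403952907280261 0.028768630882937518 46 ring front y 0.0032766545964931226 0.001577123546002444 82 pos [0.64181338 0.02947522 0.14058783] 9.7417
ring centre [0.64168156 0.02889588]
post centre [0.64175102 0.03249559]
post front 0.6408797382215321 0.028956866828792505 45 ring front y 0.003111367864193748 0.0013908726222604283 79 pos [0.64171252 0.02952307 0.14040743] 9.7917
ring centre [0.64161331 0.02880855]
post centre [0.64183858 0.03255947]
post front 0.6401182221351729 0.02853958593809358 46 ring front y 0.002952178706229547 0.0017335599878012707 85 pos [0.64165015 0.0295643  0.14029265] 9.8417
ring centre [0.64141453 0.02902639]
post centre [0.64143186 0.03188461]
```

Run:
```python
from m import *
y=.0305
r.move_l([.6415,y,.125],vel=.08);print(monitor.current_wrist_force())
for z in(.112,.100,.09,.08,.074,.071,.069):
    r.move_l([.6415,y,z],vel=.08);f=monitor.current_wrist_force();print(z,f,monitor.current_torque(),monitor.current_position(),monitor.current_width())
    if f[2]>6: break
print(monitor.current_time_s())
```

```text
[ 0.05119455  1.07432638 -2.80073989]
0.112 [ 0.01363827  0.654457   -3.48409306] [-0.13084042  0.01056205 -0.00600688] [0.64084936 0.03051631 0.11106654] 0.05204343559014735
0.1 [-0.49598815  0.34961739 -2.99392039] [-0.078516   -0.00825057 -0.02970273] [0.64088643 0.03057456 0.09917537] 0.052375568908423924
0.09 [ 0.17775265  0.29956607 -4.03303708] [-0.08202685  0.02149523  0.04455882] [0.64092715 0.03055758 0.08922291] 0.052580007234877886
0.08 [-0.67482005  0.23386892 -3.54118807] [-0.05838257  0.02177788 -0.06722657] [0.64089347 0.03055409 0.07918993] 0.05234327621149808
0.074 [ 0.18729282 -0.1430388  -4.29424545] [-0.08457523  0.02553718 -0.01706374] [0.64118006 0.0305306  0.07356839] 0.05226274091305841
0.071 [ 0.20250114 -0.69045444 -3.92981687] [-0.07067965  0.06115449 -0.00059874] [0.64140599 0.03049851 0.0708705 ] 0.05261901445927578
0.069 [ 0.8183915  -0.57623642 -4.07608324] [-0.05717949  0.04430848  0.00145226] [0.64138498 0.03050623 0.06885712] 0.05274446749726821
12.0917
```

Run:
```python
from m import *
y=.0305
for z in(.068,.067,.066,.065):
    r.move_l([.6415,y,z],vel=.05);f=monitor.current_wrist_force();print(z,f,monitor.current_position()[2])
    if f[2]>-1: break
effector.move_gripper(.075)
p=monitor.current_position();print(p,monitor.current_width(),monitor.current_finger_force())
r.move_l([.6415,y,.20],vel=.15)
r.goto([.45,.2,.2],down(np.radians(23.2)))
print(monitor.current_time_s(),monitor.current_wrist_force())
s=vision.capture("side");t=vision.capture("top")
a=s["frame"][130:240,260:390][...,::-1];b=t["frame"][70:180,140:270][...,::-1]
cv2.imwrite("pics/chk2.png",cv2.resize(np.vstack([a,b]),None,fx=2.7,fy=2.7,interpolation=cv2.INTER_CUBIC))
for c in(s,t): print(platez(c,cloud(c),(.6415,.0295)))
P=cloud(s);m=(np.hypot(P[...,0]-.6415,P[...,1]-.03)<.03)&(P[...,2]>.055);print("max ring z", np.percentile(P[m][:,2],[50,80,95]),P[m&(P[...,2]>.066)&(P[...,2]<.085)].mean(0))
for yaw in(23.2,23.2-180): print(r.inverse_kinematics([.491,.25,.1],down(np.radians(yaw))),r.inverse_kinematics([.5,.03,.1],down(np.radians(yaw-25))))
```

```text
0.068 [-1.44954516  0.84007008  1.2010474 ] 0.06857096723809186
[0.64152464 0.03049055 0.06799753] 0.0749362305887738 0.0
15.7417 [ 0.23682612  0.70591015 -0.58985053]
(np.float64(0.0501790053367028), np.float64(0.05165164242140499), np.int64(140))
(np.float64(0.05069853400595259), np.float64(0.05097575257892804), np.int64(306))
max ring z [0.08588135 0.08992212 0.09722776] [0.63565963 0.01004329 0.07569794]
[-1.27953447  0.27799983  0.87472631  1.87263621 -0.2385937   1.09968512
 -1.48006426] [-1.09754432  0.16383894  1.0693441   1.99238865 -0.1632842   1.07552095
 -1.55797353]
[ 0.45115218  0.45472612 -1.17317918  1.8165408   0.45390809  1.17718978
  1.10839911] [-1.17391864  0.19115755  1.16353214  1.99365912 -0.19914198  1.0797759
  1.61714207]
```

View pics/chk2.png

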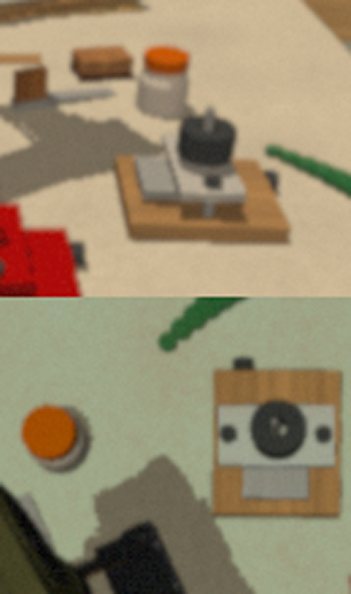

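The ring is seated on the post (top half (207,140), bottom half (278,430)) with its pose level. Next is the gauge.

Run:
```python
from m import *
q=down(np.radians(23.2))
effector.move_gripper(.05)
r.goto([.491,.2502,.11],q)
r.move_l([.491,.2502,.013],vel=.12)
effector.move_gripper(.005,30)
print(monitor.current_width(),monitor.current_finger_force(),monitor.current_position())
f0=monitor.current_wrist_force()
r.move_l([.491,.2502,.12],vel=.15)
yaw=np.radians(-1.7)
r.goto([.4815,.0343,.12],down(yaw))
r.move_l([.4815,.0343,.075],vel=.1);r.wait(.3)
print(monitor.current_width(),f0,monitor.current_wrist_force(),monitor.current_position(),monitor.current_time_s())
s=vision.capture("side");t=vision.capture("top")
a=s["frame"][120:240,230:360][...,::-1];b=t["frame"][90:210,190:320][...,::-1]
cv2.imwrite("pics/chk3.png",cv2.resize(np.hstack([a,b]),None,fx=3,fy=3,interpolation=cv2.INTER_CUBIC))
```

```text
0.013602271391944074 29.883943065069616 [0.49087914 0.25069301 0.01310963]
0.01371895383534741 [-0.87424146  1.70975409  2.17439152] [-0.16096982 -0.17149527 -2.07496329] [0.48188772 0.03452398 0.07548595] 21.425
```

View pics/chk3.png

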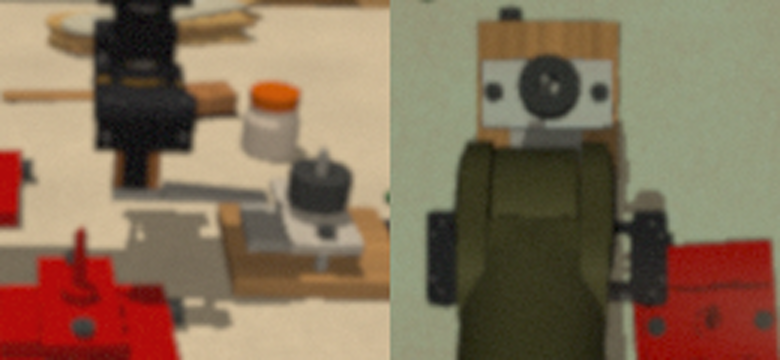

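The side half shows the gauge held level, nose at about (275,193), heading onto the ledge at (265,230). Next I'll lower it to contact.

Run:
```python
from m import *
x,y=.4815,.0343
r.move_l([x,y,.056],vel=.08);r.wait(.15)
for z in(.053,.052,.051,.050,.0492,.0485,.0478):
    r.move_l([x,y,z],vel=.03);r.wait(.1);f=np.mean([monitor.current_wrist_force() for _ in range(3)],0);print(z,f.round(2),monitor.current_torque().round(2) if hasattr(monitor.current_torque(),'round') else '',monitor.current_position())
    if f[2]>2: break
print(monitor.current_time_s())
s=vision.capture("side");P=cloud(s);print(platez(s,P,(.6415,.0295)))
cv2.imwrite("pics/chk4.png",cv2.resize(s["frame"][160:235,250:360][...,::-1],None,fx=6,fy=6,interpolation=cv2.INTER_CUBIC))
```

```text
0.053 [ 0.25  0.73 -1.59] [-0.05  0.23 -0.03] [0.4815364  0.03429395 0.05305291]
0.052 [-0.26  0.08 -2.17] [-0.06  0.17  0.04] [0.48152399 0.03429987 0.05201023]
0.051 [ 0.74  0.33 -0.43] [-0.07  0.16  0.  ] [0.48149021 0.03429532 0.05098576]
0.05 [ 0.29 -0.22 -0.81] [-0.09  0.21  0.01] [0.48149729 0.03428269 0.04999664]
0.0492 [-0.92  0.53  1.94] [-0.02  0.13  0.04] [0.4816807  0.03438253 0.04936327]
0.0485 [-0.35  0.92  2.66] [0.1  0.12 0.06] [0.48165361 0.03447901 0.04860632]
24.1583
(np.float64(0.05011922406878527), np.float64(0.05134951144583994), np.int64(138))
```

View pics/chk4.png

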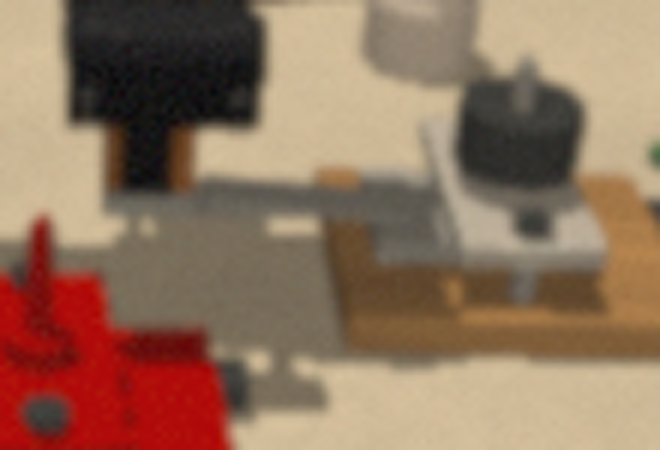

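The gauge's nose is flat on the ledge near (420,205), just short of the plate's front edge. Next I'll slide it in while watching force and plate height.

```bash
cat >> m.py <<'E'
def favg(n=8):
    a=[]
    for _ in range(n): r.wait(.02);a.append(np.r_[monitor.current_wrist_force(),monitor.current_torque()])
    return np.mean(a,0).round(2)
def lift(n=2):
    o=[]
    for k in("top","side"):
        v=[]
        for _ in range(n):
            c=vision.capture(k);P=cloud(c);z=P[...,2]
            m=(abs(P[...,0]-.6415)<.026)&(abs(P[...,1]-.0295)<.052)&(z>.044)&(z<.058)&(np.hypot(P[...,0]-.6415,P[...,1]-.0295)>.031)&(np.abs(np.abs(P[...,1]-.0295)-.047)>.008)
            v.append(z[m])
        v=np.concatenate(v);o+=[round(v.mean()*1e3,2),len(v)]
    return o
E
python3 - <<'E'
from m import *
print(lift())
Y=lambda x:.0343-(x-.4815)*.0297
for x in(.505,.511,.515,.519,.523,.527,.531):
    r.move_l([x,Y(x),.0488],vel=.05);f=favg();print(x,f,monitor.current_position())
    if np.hypot(f[0],f[1])>4: break
print(lift(),monitor.current_width(),monitor.current_time_s())
E
```

```text
[np.float64(50.52), 326, np.float64(50.24), 100]
0.505 [ 1.21 -0.42  0.82 -0.12 -0.16 -0.01] [0.50522706 0.03333825 0.04887435]
0.511 [-1.2   0.22  1.78  0.03  0.29  0.02] [0.5108945  0.03359857 0.04873177]
0.515 [-7.44  0.54  7.38  0.06  1.54  0.01] [0.51268695 0.03348651 0.04841638]
[np.float64(50.42), 177, np.float64(50.68), 102] 0.013698530467208871 26.1417
```

Run:
```python
from m import *
Y=lambda x:.0343-(x-.4815)*.0297
x=.509
for z in(.0488,.0494,.0500): 
    r.move_l([x,Y(x),z],vel=.03);print(z,favg(),monitor.current_position())
z=.0496
r.move_l([x,Y(x),z],vel=.03)
for x in(.511,.514,.517,.520,.523):
    r.move_l([x,Y(x),z],vel=.05);f=favg();print(x,f,monitor.current_position())
    if np.hypot(f[0],f[1])>9: break
print(lift(),monitor.current_width(),monitor.current_time_s())
```

```text
0.0488 [-0.72 -0.45 -0.76 -0.14  0.39 -0.04] [0.50850645 0.0333683  0.04858309]
0.0494 [-0.46 -0.15 -3.42 -0.12  0.48 -0.04] [0.50861877 0.03343208 0.04914443]
0.05 [-0.26 -0.15 -4.41 -0.1   0.57 -0.03] [0.50876042 0.03344839 0.04987821]
0.511 [-0.11  0.13 -4.44  0.02  0.52  0.02] [0.51120131 0.03350792 0.04960664]
0.514 [-0.17  0.36 -4.67  0.06  0.64  0.02] [0.51402394 0.03338008 0.04952707]
0.517 [-5.34  0.37 -0.14  0.06  1.48  0.01] [0.51572457 0.03332382 0.04945486]
0.52 [-6.36  0.34  1.43  0.05  1.72  0.01] [0.51832683 0.0331992  0.04943756]
0.523 [-6.46  0.38  2.13  0.02  1.76  0.01] [0.52127851 0.03309042 0.04946768]
[np.float64(50.64), 111, np.float64(50.91), 96] 0.01361518618831389 29.7583
```

Run:
```python
from m import *
Y=lambda x:.0343-(x-.4815)*.0297
z=.0496
for x in(.526,.529,.532):
    r.move_l([x,Y(x),z],vel=.05);print(x,favg(),monitor.current_position())
r.wait(.5);print(favg(),monitor.current_position(),monitor.current_qvel())
print(lift(3),monitor.current_width(),monitor.current_finger_force(),monitor.current_time_s())
s=vision.capture("side")
cv2.imwrite("pics/chk5.png",cv2.resize(s["frame"][160:235,250:360][...,::-1],None,fx=6,fy=6,interpolation=cv2.INTER_CUBIC))
```

```text
0.526 [-6.92  0.47  2.42  0.01  1.82  0.01] [0.52419537 0.03297197 0.04946014]
0.529 [-6.69  0.2   2.48  0.02  1.83 -0.01] [0.52722768 0.03288293 0.04948875]
0.532 [-7.06  0.12  2.81  0.02  1.85 -0.01] [0.53020698 0.0327749  0.04951344]
[-7.18  0.04  2.49  0.    1.85 -0.02] [0.53023407 0.03277543 0.04953184] [-0.00018126 -0.0019338   0.00116755  0.00015751  0.00011172  0.0009932
 -0.00025417]
[np.float64(51.47), 73, np.float64(51.54), 152] 0.013900409578220162 29.99972075689584 31.8417
```

View pics/chk5.png

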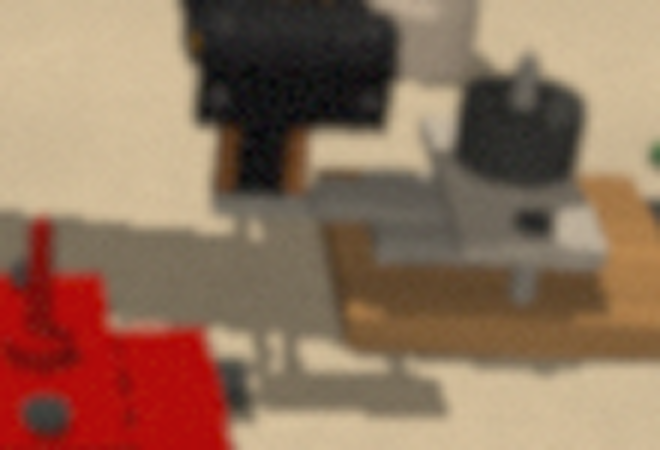

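The gauge is flat on the ledge and enters under the plate's front edge at about (450,215). The plate has lifted about 1.2 mm, the forces are steady and the ring is still seated. I'm handing it in.

```bash
python3 -c "
from h import *
print(job.finish_job())"
```

```text
the job is handed in; nothing more can be done
None
```

The larger ring is seated on the post and released, and the gauge is held still by its grip about 34 mm into the gap, wedged under the loaded plate with a measured lift of about 1.2 mm; handed in at about 32 s, though the hand-in gave no verdict.

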